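Take the film card from the push-push drawer and lock both drawers

TASK

Two card drawers with push-push latches stand side by side: one is locked shut with the film card inside, the other has sprung out and is empty. Press the front of the locked drawer right in and let go so that it springs out, lift the film card out and set it down gently, flat on the floor of the steel tool tray, and leave both drawers locked shut. Leave the small brown dropper bottle and the white pot where they are.

Things in the scene. Friction and masses are not known exactly. Their poses are not given: they have to be found in the camera images.
- drawer_1 (a joint): travel (m) of the drawer that starts locked: 0 = locked shut, 0.12 = sprung out to its stop, -0.014 = inner stop (front plate flush with the housing). Push-push latch: pressed in to -0.008 or deeper, held a moment and let go, it changes state: a locked drawer springs out, an out drawer locks at 0. A shorter press of an out drawer lets it spring out again; a second full press releases it
- drawer_2 (a joint): travel (m) of the drawer that starts out; same scale, same latch. In both, a spring pushes outward: about 2 N when out, 6.5 N when in, plus about 15 N per m/s of speed while being pushed
- drawer_1_push (a point): middle of the push pad (48 mm wide, 20 mm high) on the front plate of the drawer that starts locked, 26 mm above the worktop; moves with the drawer; x axis = way to press, into the housing. Front plate 78 mm wide, 6 to 42 mm above the worktop, 3 mm behind the pad's face. Once out, the card's centre lies 79 mm along +x from here. Which drawer stands left or right varies
- drawer_2_push (a point): the same point on the drawer that starts sprung out and empty; same build, same axes
- drawer_unit_1: grey housing of the drawer that starts locked, fixed to the worktop; 150 mm deep (x), 96 mm wide (y), 48 mm high; origin at the centre of its underside, drawer opening at -x. Locked, the pad stands 17 mm ahead of the housing's front, out 137 mm. Out, the card lies in an open cradle with end cups 25 mm high; the middle 70 mm of its long sides is free, with room for a finger down to the worktop
- drawer_unit_2: grey housing of the other drawer, same build and axes
- film_card_center (a point): centre of the dark grey film card, a stiff holder 100 mm long (its x axis), 55 mm wide (y), 9 mm thick (z) with a small window, 40 g; it starts inside the locked drawer with its long side along the drawer's travel, its centre 24.5 mm above the worktop and hidden under the housing's roof
- tool_tray: shallow bright steel tray, fixed, empty; 160 mm (x) by 250 mm (y) outside at the walls, rim flange 169 by 259 mm, walls 2 mm thick, 21 mm high; origin at the centre of its underside, floor 2 mm above it. A tall black computer tower (solid, about 0.45 m high) stands on the worktop just behind the space between tray and drawers, its front about 0.63 m ahead of the robot
- dropper_oil: brown glass dropper bottle with black cap, 30 mm across, 78 mm high, loose, origin at the centre of its underside; a bystander
- sample_pot: white screw-cap pot, 37 mm across, 34 mm high, loose, origin at the centre of its underside; a bystander

How it is judged:
By the outcome, as a careful person would: the job done as asked, in the order asked, and still so for the second after the job is handed in, with the robot touching nothing.
It also fails if it takes over 72 s, if anything falls off the work surface, if the arm or the gripper's body presses on something with over 40 N, if the wrist force passes 120 N, or if a joint passes its speed limit or range.

ROBOT

A 7-joint arm with a two-finger parallel gripper is mounted at the origin on a cart in front of the work surface, level with it; the furniture and walls round the work are solid. World frame = base frame: x ahead of the robot, y to its left, z up, the work surface at z = 0. Lengths are in m, angles in rad, forces in N, time in s.
With the tool pointing down it reaches from about 0.425 to 0.975 m from the base axis. Payload 16.7 kg.
Tool frame: the origin (TCP) lies at the very end of the fingers, on their centre line; the grasp point (between the pads) lies 19 mm behind it (pinch_z is the distance from the TCP to the grasp point, in m); z points along the fingers, y is the direction in which the jaws open and shut (so a half turn about z gives the same grasp; the last joint's range is limited). The gripper opens to 85 mm and grips with 20 to 120 N. Pads are 22 mm wide; open, the fingers measure 114 mm over their backs; the gripper's body (76 mm by 85 mm) begins 54 mm behind the grasp point. The pads swing forward as they close: fully open they stand 13 mm farther back than shut.
Start: joints at [1.012, 0.426, 0.074, 1.606, -0.034, 1.111, -0.067], TCP at [0.268, -0.619, 0.231] pointing down, gripper open.
Joint ranges: [-2.85, 2.85], [-0.5, 2.14], [-1.23, 1.37], [0.21, 2.46], [-1.02, 4.16], [0.16, 2.05], [-2.73, 2.73]. Speed limits (rad/s): [1.89, 1.89, 2.39, 2.39, 3.01, 3.01, 3.01].

INTERFACE

Orientations are given as a unit quaternion [x, y, z, w].
In Python, from workcell import get_state, read_camera, sign_off, pinch_z gives the robot as it stands.
- The arm moves only by the tool apply_moves, never from a script. Its argument "moves" is a list of rows, each an object of numbers: "x", "y", "z": the shift along the tool's x, y, z in mm; "turn": the turn about the tool's z in degrees; "gripper": the finger opening in mm, from 0 to 85.4. In form: [{"x": .., "y": .., "z": .., "turn": .., "gripper": ..}, ...]. A call has 1 to 8 rows; each row is the pose to reach, as a shift and turn from the pose commanded when the call began, along the tool's axes at that moment; what a row does not reach only later rows make up. A row lasts 1/8 s, in which the tool goes at most 62.5 mm and 10.7 degrees, less where a joint would pass 70% of its speed; a pose out of reach is approached as far as the arm can. A call with a gripper value outside its range is refused whole. The fingers move at their own pace and stop on an object; the grip force is fixed at half the most. Time passes only in rows, so rows that repeat a pose let the fingers close. It gives the time, the measured TCP pose, the force and the opening at its end, in the units of the state.
- get_state(): the state, without advancing time (a new reading comes with each control period).
- read_camera(name): name is "side" or "top"; returns a dict with "frame" (384x512x3 uint8, blue, green, red), "fx", "fy", "cx", "cy" (pixels), "view" (4x4, takes a point from world to camera coordinates). Camera axes: x right, y up, looking along -z (the intrinsics and any distortion apply to the point x, -y, -z); pixel columns grow to the right and rows downward; lengths in m; the calibration is good to about 2 mm. A picture is of the moment at which its call begins. There is no depth.
- sign_off(): hands the job in, once; it reports no verdict.
The state is a dict: "time_s": time; "q": joint angles; "qvel": joint speeds; "joint_torque": joint torques, N m; "position": TCP position; "eef_rot": TCP orientation; "contact_force": force on the tool from outside, world axes, zero at the start; "torque": the same for the moment, N m; "finger_gap": opening from 0.0 (shut) to 1.0 (fully open).
Only numpy, scipy, OpenCV 4.12 (cv2) and the standard library are available. Lean on these libraries where they do the work, as an engineer would, in place of code of your own. Each camera call takes 0.05 s, during which the arm holds its last target.

## Working session

There is one attempt and no reset: what is moved stays moved. The work goes in short steps, Python scripts to look and compute and a tool call to move; the robot and the scene stay as the last step left them, time stands still between calls to the robot, and variables do not carry over. Pictures are saved under pics/ and viewed, and the job is handed in when it is done.

Besides the shell and the picture viewer there is one more tool, called after "Call:" in YAML: its name, and indented under it one key for each argument. apply_moves: Moves the arm, as the interface text tells. Its arguments: {"type":"object","properties":{"moves":{"type":"array"}},"required":["moves"]}

```bash
ls; mkdir -p pics; cat > h.py <<'E'
import numpy as np, cv2
from workcell import *
def snap(name,fn):
    c=read_camera(name); cv2.imwrite('pics/'+fn,c['frame']); np.savez('cam_'+name+'.npz',**{k:np.array(v) for k,v in c.items()}); return c
def ray(c,u,v):
    V=np.array(c['view']); R=V[:3,:3]; t=V[:3,3]
    d=np.array([(u-c['cx'])/c['fx'],-(v-c['cy'])/c['fy'],-1.])
    return -R.T@t, R.T@d
def atz(c,u,v,z):
    o,d=ray(c,u,v); s=(z-o[2])/d[2]; return o+s*d
def proj(c,p):
    V=np.array(c['view']); q=V[:3,:3]@np.array(p)+V[:3,3]
    return c['fx']*q[0]/-q[2]+c['cx'], c['fy']*-q[1]/-q[2]+c['cy']
E
python3 - <<'E'
from h import *
for n in('side','top'):
    c=snap(n,n+'0.png'); print(n,{k:v for k,v in c.items() if k!='frame'})
s=get_state();print(s);print(pinch_z() if callable(pinch_z) else pinch_z)
E
```

```text
pics
side {'fx': 389.8856696866548, 'fy': 389.8856696866548, 'cx': 250.00786787344376, 'cy': 187.73372165959555, 'view': array([[-6.96908006e-01,  7.17160389e-01, -4.55364470e-04,
         3.67728053e-01],
       [-5.97880233e-01, -5.80645394e-01,  5.52621165e-01,
         3.48852371e-01],
       [ 3.96053605e-01,  3.85398368e-01,  8.33432445e-01,
        -1.37927759e+00],
       [ 0.00000000e+00,  0.00000000e+00,  0.00000000e+00,
         1.00000000e+00]])}
top {'fx': 389.40467399911614, 'fy': 389.40467399911614, 'cx': 260.06637497406047, 'cy': 188.75550518328023, 'view': array([[-0.00894981, -0.99994764,  0.00496123,  0.03176619],
       [ 0.99843399, -0.00866205,  0.05526784, -0.59542034],
       [-0.05522197,  0.0054481 ,  0.99845924, -1.13126911],
       [ 0.        ,  0.        ,  0.        ,  1.        ]])}
{'time_s': 0.1, 'q': array([ 1.0125117 ,  0.42670102,  0.07384974,  1.6065255 , -0.03413075,
        1.11079454, -0.06710142]), 'qvel': array([ 8.70171939e-04, -5.49829522e-05,  7.01254101e-04, -1.23554688e-03,
       -2.01389705e-03,  5.39658615e-04,  1.30027093e-04]), 'joint_torque': array([ 5.20514048e-03, -9.51540899e+01,  3.76983136e+00, -4.64411759e+01,
        1.96011941e-02,  6.44883810e-03,  1.46532574e-05]), 'position': array([ 0.26815303, -0.61905847,  0.23066718]), 'eef_rot': array([ 9.79188727e-01,  2.02950966e-01, -1.45745907e-04, -5.66234408e-04]), 'contact_force': array([0.66655832, 1.20676086, 0.68678092]), 'torque': array([0.03012363, 0.02877203, 0.01338104]), 'finger_gap': 1.0041155573176008}
0.0187
```

View pics/side0.png

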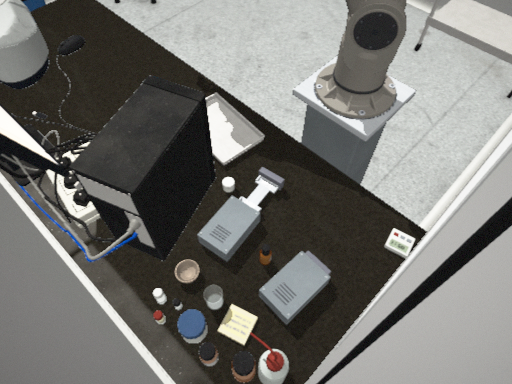

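View pics/top0.png

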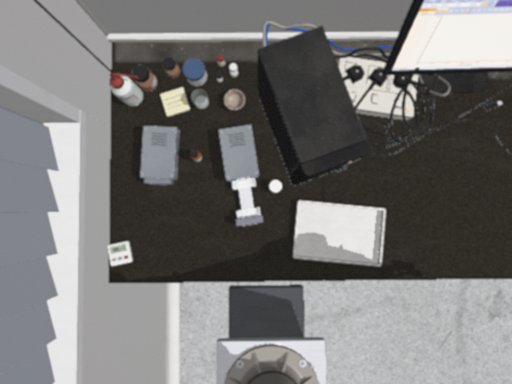

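```bash
python3 - <<'E'
import cv2
a=cv2.imread('pics/top0.png');b=cv2.imread('pics/side0.png')
cv2.imwrite('pics/t1.png',cv2.resize(a[110:240,125:295],None,fx=4.6,fy=4.6,interpolation=cv2.INTER_CUBIC))
cv2.imwrite('pics/t2.png',cv2.resize(a[185:285,280:400],None,fx=5,fy=5,interpolation=cv2.INTER_CUBIC))
cv2.imwrite('pics/s1.png',cv2.resize(b[160:330,190:340],None,fx=3.5,fy=3.5,interpolation=cv2.INTER_CUBIC))
E
```

```text
(no output)
```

View pics/t1.png

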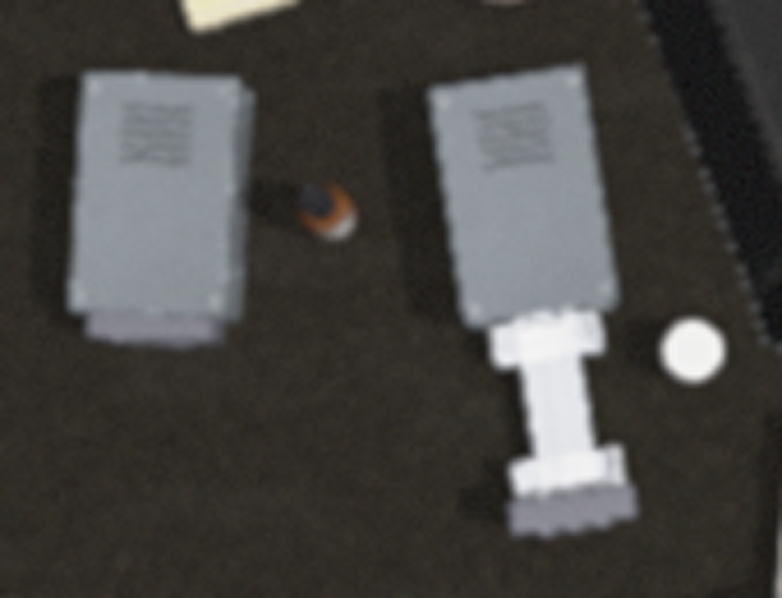

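View pics/t2.png

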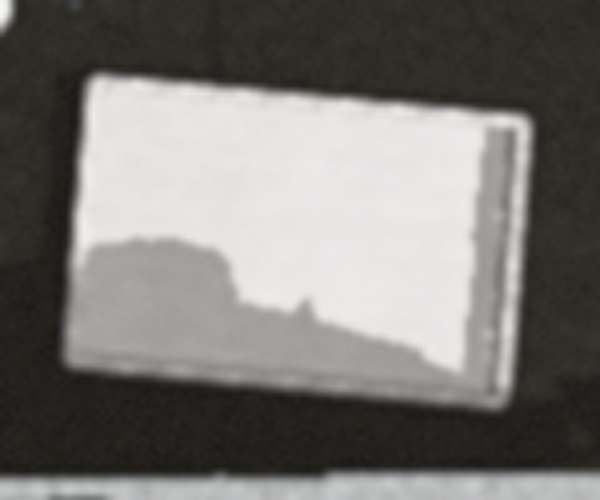

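View pics/s1.png

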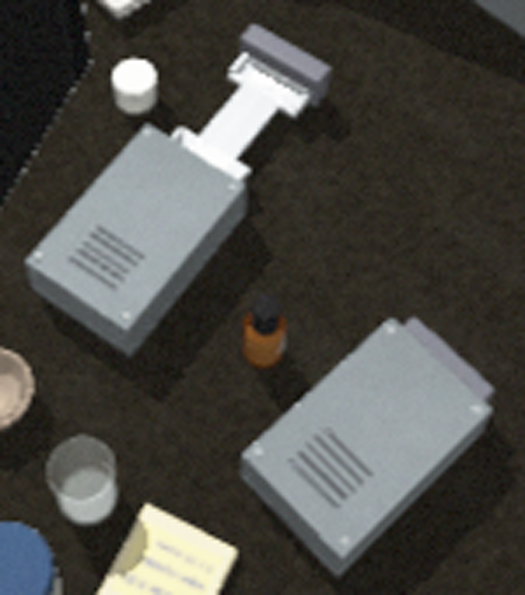

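```bash
cat > fit.py <<'E'
from h import *
from scipy.optimize import least_squares
T=dict(np.load('cam_top.npz'));S=dict(np.load('cam_side.npz'))
def rect(L,W,z): return np.array([[L/2,W/2,z],[L/2,-W/2,z],[-L/2,-W/2,z],[-L/2,W/2,z]])
def tf(p,P): 
    c,s=np.cos(p[2]),np.sin(p[2]); return P@np.array([[c,s,0],[-s,c,0],[0,0,1]])+[p[0],p[1],0]
def fit(P,ot,os,g):
    # order: far-left, far-right, near-right, near-left
    def f(p):
        Q=tf(p,P); r=[]
        if ot is not None: r.append(np.array([proj(T,q) for q in Q])-ot)
        if os is not None: r.append(np.array([proj(S,q) for q in Q])-os)
        return np.concatenate(r).ravel()
    r=least_squares(f,g); return r.x,np.round(r.fun.reshape(-1,2),1)
t=lambda a:np.array(a)/4.6+[125,110]
s=lambda a:np.array(a)/3.5+[190,160]
H=rect(.15,.096,.048)
if __name__=='__main__':
  for nm,ot,os in (('u1',[(83,72),(242,76),(228,316),(70,310)],[(340,545),(245,463),(392,322),(488,408)]),
                 ('u2',[(430,88),(582,66),(618,302),(467,326)],[(127,318),(30,262),(148,126),(245,187)])):
    for a in((t(ot),None),(None,s(os)),(t(ot),s(os))):
        p,r=fit(H,*a,[.65,.1,0]); print(nm,p.round(4),r.tolist())
  ot=np.array([(92,73),(530,113),(508,408),(65,368)])/5+[280,185]
  print('tray',*fit(rect(.169,.259,.021),ot,None,[.5,-.2,0]))
  for q in ((693,350,.034),(318,195,.078),(335,222,0.01)): print(atz(T,*t(q[:2]),q[2]).round(4))
  print('bottle side',atz(S,*s((265,355)),0).round(3),atz(S,*s((265,303)),.078).round(3),atz(S,*s((135,72)),.034).round(3))
E
python3 fit.py
```

```text
u1 [ 0.7024  0.3169 -0.0474] [[0.6, -0.1], [-0.8, 0.3], [-0.3, -0.1], [0.5, -0.1]]
u1 [ 0.7012  0.3196 -0.0433] [[0.8, 4.0], [-1.3, -2.5], [-0.7, -2.0], [1.1, -0.1]]
u1 [ 0.7017  0.3185 -0.0448] [[-0.1, 0.2], [-1.4, 0.5], [-0.8, 0.1], [0.0, 0.2], [0.2, 3.8], [-1.8, -2.7], [-1.1, -2.1], [0.6, -0.2]]
u2 [0.6993 0.0865 0.1451] [[0.1, 0.3], [-0.1, 0.1], [0.1, -0.1], [-0.2, -0.3]]
u2 [0.6964 0.089  0.1442] [[0.3, 3.2], [-1.2, -0.9], [0.1, -1.6], [0.8, -1.3]]
u2 [0.6977 0.0879 0.1451] [[-0.3, 0.9], [-0.5, 0.6], [-0.4, 0.4], [-0.6, 0.3], [-0.4, 3.3], [-1.9, -0.8], [-0.5, -1.5], [0.2, -1.3]]
tray [ 0.46406463 -0.20499052 -0.10052751] [[-0.3  0.5]
 [ 0.1  0.6]
 [ 0.2 -0.5]
 [ 0.1 -0.6]]
[ 0.6021 -0.0187  0.034 ]
[0.6959 0.2106 0.078 ]
[0.6885 0.2108 0.01  ]
bottle side [0.694 0.219 0.   ] [0.691 0.213 0.078] [ 0.598 -0.018  0.034]
```

```bash
cat > go.py <<'E'
import sys,json
from h import *
from scipy.spatial.transform import Rotation as R
U1=(0.702,0.318,-0.046);U2=(0.698,0.0875,0.145);TR=(0.464,-0.205,-0.1005)
def at(U,a,b=0): # point a along axis, b lateral from origin
    c,s=np.cos(U[2]),np.sin(U[2]); return np.array([U[0]+c*a-s*b,U[1]+s*a+c*b])
def rel(p,yaw=None,s=None):
    s=s or get_state(); r=R.from_quat(s['eef_rot']); 
    d=r.inv().apply(np.array(p)-s['position'])*1000
    x=r.as_matrix()[:,0]; y0=np.degrees(np.arctan2(x[1],x[0]))
    t=0 if yaw is None else y0-np.degrees(yaw)
    return d.round(1),round((t+180)%360-180,2)
def where(U):
    s=get_state();c,si=np.cos(U[2]),np.sin(U[2]);d=s['position'][:2]-np.array(U[:2])
    r=R.from_quat(s['eef_rot']).as_matrix()
    print('t',round(s['time_s'],2),'along',round((c*d[0]+si*d[1])*1000,1),'lat',round((-si*d[0]+c*d[1])*1000,1),'z',round(s['position'][2]*1000,1),
     'yawerr',round(np.degrees(np.arctan2(r[1,0],r[0,0])-U[2]),2),'F',s['contact_force'].round(1),'gap',round(s['finger_gap'],3))
E
python3 - <<'E'
from go import *
print(rel([.5,-.15,.22],-.046)); print(rel([*at(U1,-.150),.12],-.046),at(U1,-.15))
E
```

```text
(array([ 399.2, -338.3,   11. ]), np.float64(26.05))
(array([ 635.8, -753.2,  111.5]), np.float64(26.05)) [0.55215867 0.32489757]
```

Call:
apply_moves:
  moves:
    - {"x":45,"y":-40,"z":0,"turn":5,"gripper":0}
    - {"x":90,"y":-80,"z":0,"turn":13,"gripper":0}
    - {"x":140,"y":-120,"z":0,"turn":20,"gripper":0}
    - {"x":190,"y":-160,"z":0,"turn":26,"gripper":0}
    - {"x":240,"y":-205,"z":0,"turn":26,"gripper":0}
    - {"x":290,"y":-250,"z":0,"turn":26,"gripper":0}
    - {"x":340,"y":-290,"z":0,"turn":26,"gripper":0}
    - {"x":380,"y":-330,"z":0,"turn":26,"gripper":0}

```text
time_s: 1.1
position: [0.4833, -0.1711, 0.2313]
eef_rot: [1.0, -0.023, 0.0, 0.0]
contact_force: [1.1, -0.1, -0.5]
finger_gap: 0.002
```

```bash
python3 - <<'E'
from go import *
where(U1);print(get_state()['position'],rel([*at(U1,-.150),.12],-.046))
E
```

```text
t 1.1 along -196.0 lat -498.6 z 231.3 yawerr 0.05 F [ 1.1 -0.1 -0.5] gap 0.002
[ 0.4832822  -0.17106271  0.23134973] (array([  46.4, -498.6,  111.4]), np.float64(0.05))
```

Call:
apply_moves:
  moves:
    - {"x":6,"y":-60,"z":0,"turn":0,"gripper":0}
    - {"x":12,"y":-120,"z":0,"turn":0,"gripper":0}
    - {"x":18,"y":-180,"z":0,"turn":0,"gripper":0}
    - {"x":24,"y":-240,"z":10,"turn":0,"gripper":0}
    - {"x":30,"y":-300,"z":25,"turn":0,"gripper":0}
    - {"x":36,"y":-360,"z":40,"turn":0,"gripper":0}
    - {"x":40,"y":-420,"z":50,"turn":0,"gripper":0}
    - {"x":43,"y":-478,"z":60,"turn":0,"gripper":0}

```text
time_s: 2.1
position: [0.5471, 0.3044, 0.1706]
eef_rot: [1.0, -0.023, -0.0, 0.0]
contact_force: [1.5, 0.4, 1.3]
finger_gap: 0.001
```

Call:
apply_moves:
  moves:
    - {"x":0,"y":-20,"z":40,"turn":0,"gripper":0}
    - {"x":0,"y":-20,"z":90,"turn":0,"gripper":0}
    - {"x":0,"y":-20,"z":130,"turn":0,"gripper":0}
    - {"x":0,"y":-20,"z":150,"turn":0,"gripper":0}
    - {"x":0,"y":-20,"z":156,"turn":0,"gripper":0}
    - {"x":0,"y":-20,"z":156,"turn":0,"gripper":0}

```text
time_s: 2.85
position: [0.5486, 0.3228, 0.0162]
eef_rot: [1.0, -0.023, 0.0, -0.0]
contact_force: [-0.2, 0.5, 1.0]
finger_gap: 0.003
```

```bash
python3 - <<'E'
from go import *
where(U1);snap('top','top1.png');c=snap('side','side1.png')
a=cv2.imread('pics/top1.png')[100:260,100:300];b=c['frame'][160:340,190:350]
cv2.imwrite('pics/ab1.png',np.hstack([cv2.resize(a,(400,320),interpolation=2),cv2.resize(b,(360,320),interpolation=2)]))
E
```

```text
t 2.85 along -153.5 lat -2.2 z 16.2 yawerr 0.05 F [-0.2  0.5  1. ] gap 0.003
```

View pics/ab1.png

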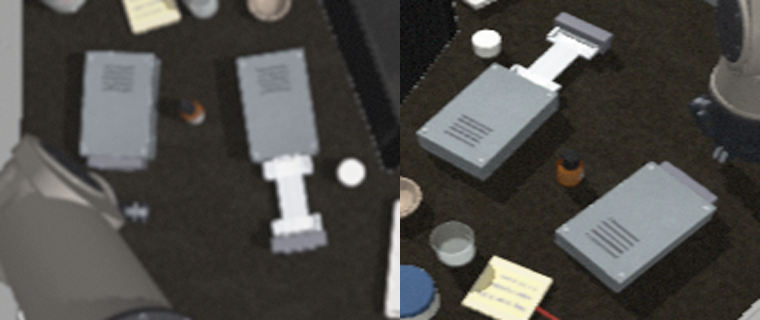

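```bash
python3 - <<'E'
from go import *
for n in('top','side'):
    c=dict(np.load(f'cam_{n}.npz'));p=get_state()['position'];u=proj(c,p);print(n,u,proj(c,p+[0,0,.07]))
    x,y=int(u[0]),int(u[1]);a=c['frame'][y-50:y+50,x-50:x+50].copy()
    a=cv2.resize(a,(400,400),interpolation=2);k=(u[0]-x+50)*4,(u[1]-y+50)*4;cv2.circle(a,(int(k[0]),int(k[1])),3,(0,0,255),-1)
    cv2.imwrite(f'pics/z_{n}.png',a)
cv2.imwrite('pics/z.png',np.hstack([cv2.imread('pics/z_top.png'),cv2.imread('pics/z_side.png')]))
E
```

```text
top (np.float64(159.2052501764752), np.float64(205.53509295089722)) (np.float64(152.7622098253781), np.float64(205.2240868499673))
side (np.float64(332.6206333222676), np.float64(247.766359312303)) (np.float64(337.6020613054851), np.float64(235.76691403188426))
```

View pics/z.png

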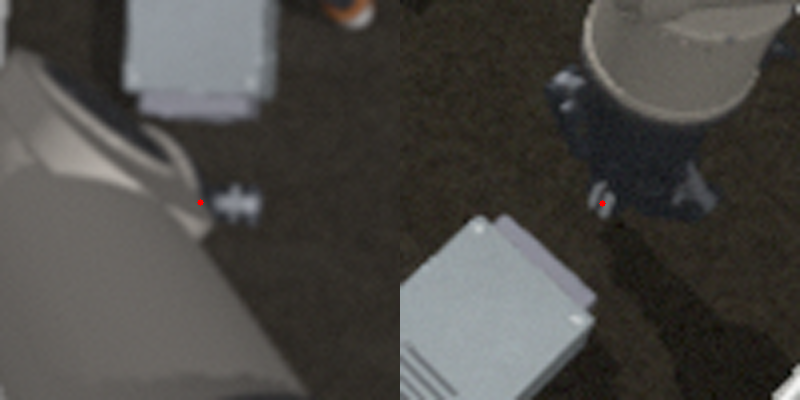

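Call:
apply_moves:
  moves:
    - {"x":20,"y":-2,"z":0,"turn":0,"gripper":0}
    - {"x":35,"y":-2,"z":0,"turn":0,"gripper":0}
    - {"x":40,"y":-2,"z":0,"turn":0,"gripper":0}
    - {"x":45,"y":-2,"z":0,"turn":0,"gripper":0}
    - {"x":45,"y":-2,"z":0,"turn":0,"gripper":0}

```text
time_s: 3.58
position: [0.5931, 0.3225, 0.0154]
eef_rot: [1.0, -0.023, -0.0, -0.0]
contact_force: [0.4, 0.2, 0.4]
finger_gap: -0.002
```

```bash
python3 - <<'E'
from go import *
where(U1)
E
```

```text
t 3.58 along -109.0 lat -0.5 z 15.4 yawerr 0.05 F [0.4 0.2 0.4] gap -0.002
```

Call:
apply_moves:
  moves:
    - {"x":4,"y":0,"z":0,"turn":0,"gripper":0}
    - {"x":4,"y":0,"z":0,"turn":0,"gripper":0}

```text
time_s: 3.82
position: [0.5972, 0.3224, 0.0154]
eef_rot: [1.0, -0.023, 0.0, -0.0]
contact_force: [-0.5, 0.1, 0.5]
finger_gap: 0.001
```

Call:
apply_moves:
  moves:
    - {"x":3,"y":0,"z":0,"turn":0,"gripper":0}
    - {"x":3,"y":0,"z":0,"turn":0,"gripper":0}

```text
time_s: 4.08
position: [0.5997, 0.3223, 0.0153]
eef_rot: [1.0, -0.022, -0.0, 0.0]
contact_force: [-3.6, -0.6, 2.1]
finger_gap: -0.002
```

Call:
apply_moves:
  moves:
    - {"x":3,"y":0,"z":0,"turn":0,"gripper":0}
    - {"x":3,"y":0,"z":0,"turn":0,"gripper":0}

```text
time_s: 4.32
position: [0.6025, 0.3222, 0.0152]
eef_rot: [1.0, -0.022, -0.001, 0.0]
contact_force: [-6.1, 0.3, 4.2]
finger_gap: 0.003
```

```bash
python3 - <<'E'
from go import *
where(U1)
E
```

```text
t 4.33 along -99.6 lat -0.3 z 15.2 yawerr 0.07 F [-6.1  0.3  4.2] gap 0.003
```

Call:
apply_moves:
  moves:
    - {"x":3,"y":0,"z":0,"turn":0,"gripper":0}
    - {"x":5,"y":0,"z":0,"turn":0,"gripper":0}
    - {"x":5,"y":0,"z":0,"turn":0,"gripper":0}

```text
time_s: 4.7
position: [0.6074, 0.322, 0.0152]
eef_rot: [1.0, -0.022, -0.001, 0.0]
contact_force: [-5.8, -1.0, 4.4]
finger_gap: -0.003
```

Call:
apply_moves:
  moves:
    - {"x":2,"y":0,"z":0,"turn":0,"gripper":0}
    - {"x":2,"y":0,"z":0,"turn":0,"gripper":0}
    - {"x":2,"y":0,"z":0,"turn":0,"gripper":0}

```text
time_s: 5.08
position: [0.6093, 0.3219, 0.0153]
eef_rot: [1.0, -0.022, -0.001, 0.0]
contact_force: [-6.6, 0.0, 4.2]
finger_gap: -0.0
```

Call:
apply_moves:
  moves:
    - {"x":-30,"y":0,"z":0,"turn":0,"gripper":0}
    - {"x":-80,"y":0,"z":0,"turn":0,"gripper":0}
    - {"x":-130,"y":0,"z":0,"turn":0,"gripper":0}
    - {"x":-155,"y":0,"z":0,"turn":0,"gripper":0}
    - {"x":-155,"y":0,"z":0,"turn":0,"gripper":70}
    - {"x":-155,"y":0,"z":-40,"turn":0,"gripper":70}
    - {"x":-155,"y":0,"z":-80,"turn":0,"gripper":70}
    - {"x":-155,"y":0,"z":-80,"turn":0,"gripper":70}

```text
time_s: 6.08
position: [0.4579, 0.3298, 0.0984]
eef_rot: [1.0, -0.023, 0.002, -0.002]
contact_force: [0.4, 0.5, 0.7]
finger_gap: 0.82
```

```bash
python3 - <<'E'
from go import *
where(U1);t=snap('top','top2.png');c=snap('side','side2.png')
a=t['frame'][100:260,100:300];b=c['frame'][160:340,190:350]
cv2.imwrite('pics/ab2.png',np.hstack([cv2.resize(a,(400,320),interpolation=2),cv2.resize(b,(360,320),interpolation=2)]))
E
```

```text
t 6.08 along -244.4 lat 0.5 z 98.4 yawerr -0.02 F [0.4 0.5 0.7] gap 0.82
```

View pics/ab2.png

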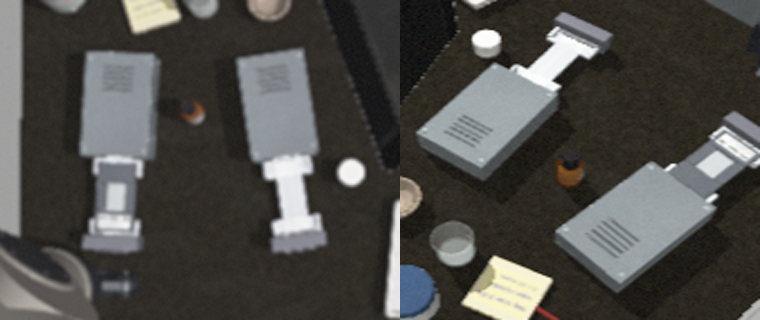

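```bash
python3 - <<'E'
from go import *
T=dict(np.load('cam_top.npz'));S=dict(np.load('cam_side.npz'))
a=cv2.resize(T['frame'][170:235,130:180],None,fx=8,fy=8,interpolation=2)
b=cv2.resize(S['frame'][210:280,295:345],None,fx=7.43,fy=7.43,interpolation=2)
cc=[*at(U1,-.133),.029]
for im,c,o,f in((a,T,(130,170),8),(b,S,(295,210),7.43)):
    for da,db in((0,0),(50,27.5),(50,-27.5),(-50,27.5),(-50,-27.5),(0,27.5),(0,-27.5)):
        u=proj(c,[*at(U1,-.133+da/1e3,db/1e3),.029]);cv2.circle(im,(int((u[0]-o[0]+.5)*f),int((u[1]-o[1]+.5)*f)),2,(0,0,255),-1)
h=min(a.shape[0],b.shape[0]);cv2.imwrite('pics/c3.png',np.hstack([a[:h],b[:h]]))
E
```

```text
(no output)
```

View pics/c3.png

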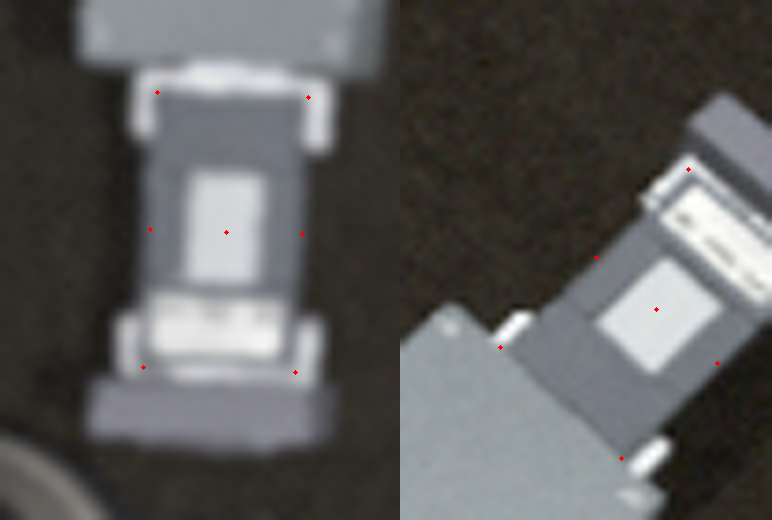

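Call:
apply_moves:
  moves:
    - {"x":50,"y":0,"z":0,"turn":0,"gripper":70}
    - {"x":100,"y":0,"z":0,"turn":0,"gripper":70}
    - {"x":111,"y":0,"z":15,"turn":0,"gripper":70}
    - {"x":111,"y":0,"z":35,"turn":0,"gripper":70}
    - {"x":111,"y":0,"z":50,"turn":0,"gripper":70}
    - {"x":111,"y":0,"z":50,"turn":0,"gripper":70}

```text
time_s: 6.92
position: [0.5642, 0.3236, 0.0436]
eef_rot: [1.0, -0.022, -0.001, 0.001]
contact_force: [0.3, -0.3, 0.3]
finger_gap: 0.823
```

```bash
python3 - <<'E'
from go import *
where(U1);t=snap('top','top3.png');c=snap('side','side3.png')
a=t['frame'][150:250,110:210];b=c['frame'][190:290,270:370]
cv2.imwrite('pics/ab3.png',np.hstack([cv2.resize(a,(400,400),interpolation=2),cv2.resize(b,(400,400),interpolation=2)]))
E
```

```text
t 6.92 along -137.9 lat -0.7 z 43.6 yawerr 0.13 F [ 0.3 -0.3  0.3] gap 0.823
```

View pics/ab3.png

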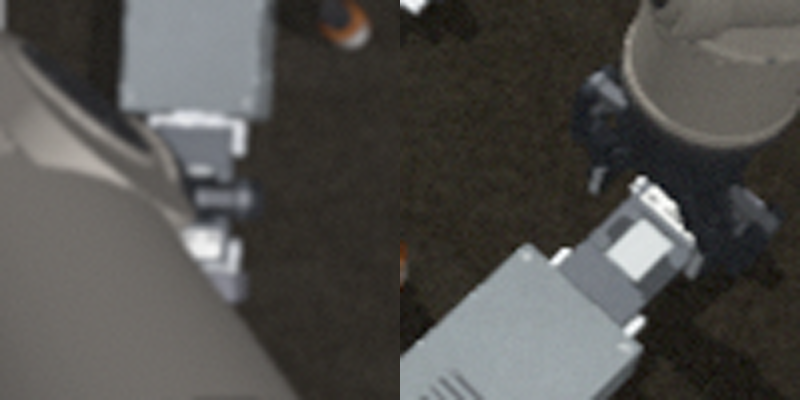

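Call:
apply_moves:
  moves:
    - {"x":4,"y":-1,"z":8,"turn":0,"gripper":70}
    - {"x":4,"y":-1,"z":18,"turn":0,"gripper":70}
    - {"x":4,"y":-1,"z":26,"turn":0,"gripper":70}
    - {"x":4,"y":-1,"z":26,"turn":0,"gripper":70}
    - {"x":4,"y":-1,"z":26,"turn":0,"gripper":70}

```text
time_s: 7.65
position: [0.5702, 0.3246, 0.0194]
eef_rot: [1.0, -0.023, 0.0, -0.0]
contact_force: [-0.1, -0.4, 0.4]
finger_gap: 0.819
```

```bash
python3 - <<'E'
from go import *
where(U1)
E
```

```text
t 7.65 along -131.9 lat 0.5 z 19.4 yawerr 0.05 F [-0.1 -0.4  0.4] gap 0.819
```

Down another 2.5 mm, then close.

Call:
apply_moves:
  moves:
    - {"x":-1,"y":0,"z":3,"turn":0,"gripper":70}
    - {"x":-1,"y":0,"z":3,"turn":0,"gripper":62}
    - {"x":-1,"y":0,"z":3,"turn":0,"gripper":50}
    - {"x":-1,"y":0,"z":3,"turn":0,"gripper":45}
    - {"x":-1,"y":0,"z":3,"turn":0,"gripper":45}
    - {"x":-1,"y":0,"z":3,"turn":0,"gripper":45}

```text
time_s: 8.4
position: [0.5695, 0.3246, 0.0169]
eef_rot: [1.0, -0.023, 0.0, -0.0]
contact_force: [0.2, -2.0, 6.0]
finger_gap: 0.623
```

```bash
python3 - <<'E'
from go import *
where(U1)
E
```

```text
t 8.4 along -132.6 lat 0.5 z 16.9 yawerr 0.05 F [ 0.2 -2.   6. ] gap 0.623
```

Call:
apply_moves:
  moves:
    - {"x":0,"y":0,"z":-4,"turn":0,"gripper":45}
    - {"x":0,"y":0,"z":-10,"turn":0,"gripper":45}
    - {"x":0,"y":0,"z":-20,"turn":0,"gripper":45}
    - {"x":0,"y":0,"z":-40,"turn":0,"gripper":45}
    - {"x":0,"y":0,"z":-60,"turn":0,"gripper":45}
    - {"x":0,"y":0,"z":-60,"turn":0,"gripper":45}

```text
time_s: 9.15
position: [0.5703, 0.3253, 0.0791]
eef_rot: [1.0, -0.023, 0.002, -0.001]
contact_force: [-0.1, 0.1, -0.6]
finger_gap: 0.623
```

```bash
python3 - <<'E'
from go import *
where(U1);t=snap('top','top4.png');c=snap('side','side4.png')
a=t['frame'][150:250,110:210];b=c['frame'][160:260,280:380]
cv2.imwrite('pics/ab4.png',np.hstack([cv2.resize(a,(400,400),interpolation=2),cv2.resize(b,(400,400),interpolation=2)]))
print(rel([TR[0],TR[1],.085],TR[2]))
E
```

```text
t 9.15 along -131.9 lat 1.2 z 79.1 yawerr 0.04 F [-0.1  0.1 -0.6] gap 0.623
(array([-81.3, 533.8,  -8.4]), np.float64(3.17))
```

View pics/ab4.png

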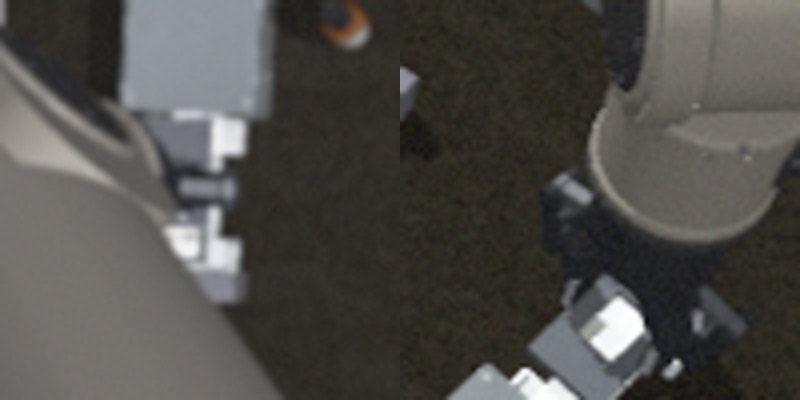

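Call:
apply_moves:
  moves:
    - {"x":-15,"y":10,"z":-20,"turn":0,"gripper":45}
    - {"x":-40,"y":40,"z":-50,"turn":0,"gripper":45}
    - {"x":-60,"y":90,"z":-70,"turn":1,"gripper":45}
    - {"x":-75,"y":145,"z":-80,"turn":2,"gripper":45}
    - {"x":-80,"y":205,"z":-80,"turn":3,"gripper":45}
    - {"x":-80,"y":265,"z":-80,"turn":3,"gripper":45}
    - {"x":-80,"y":325,"z":-80,"turn":3,"gripper":45}
    - {"x":-80,"y":385,"z":-80,"turn":3,"gripper":45}

```text
time_s: 10.25
position: [0.4713, -0.0583, 0.1561]
eef_rot: [0.999, -0.049, -0.0, -0.0]
contact_force: [0.4, 0.7, -0.4]
finger_gap: 0.621
```

Call:
apply_moves:
  moves:
    - {"x":0,"y":60,"z":0,"turn":0,"gripper":45}
    - {"x":0,"y":110,"z":0,"turn":0,"gripper":45}
    - {"x":0,"y":140,"z":0,"turn":0,"gripper":45}
    - {"x":0,"y":148,"z":20,"turn":0,"gripper":45}
    - {"x":0,"y":148,"z":50,"turn":0,"gripper":45}
    - {"x":0,"y":148,"z":75,"turn":0,"gripper":45}
    - {"x":0,"y":148,"z":75,"turn":0,"gripper":45}

```text
time_s: 11.12
position: [0.4561, -0.2032, 0.0796]
eef_rot: [0.999, -0.049, -0.002, -0.001]
contact_force: [-0.1, -0.1, 0.3]
finger_gap: 0.62
```

```bash
python3 - <<'E'
from go import *
where(TR);t=snap('top','top5.png');c=snap('side','side5.png')
a=t['frame'][170:290,270:420];b=c['frame'][60:180,180:300]
cv2.imwrite('pics/ab5.png',np.hstack([cv2.resize(a,(450,360),interpolation=2),cv2.resize(b,(340,360),interpolation=2)]))
print(rel([TR[0],TR[1],.085],TR[2]))
E
```

```text
t 11.12 along -8.0 lat 1.0 z 79.6 yawerr 0.19 F [-0.1 -0.1  0.3] gap 0.62
(array([ 6.6,  0.7, -3.4]), np.float64(0.18))
```

View pics/ab5.png

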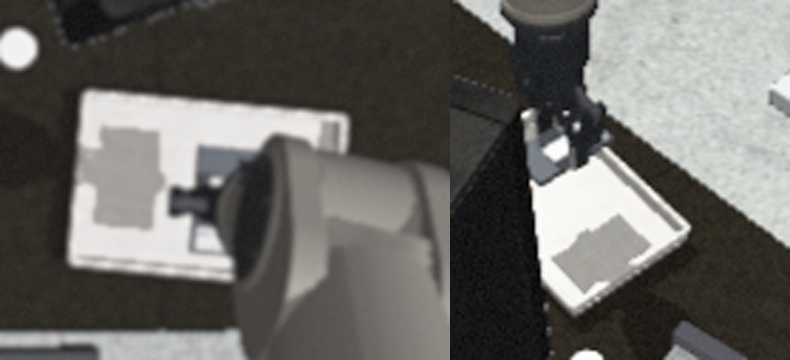

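Call:
apply_moves:
  moves:
    - {"x":3,"y":0,"z":20,"turn":0,"gripper":45}
    - {"x":6,"y":0,"z":40,"turn":0,"gripper":45}
    - {"x":6,"y":0,"z":55,"turn":0,"gripper":45}
    - {"x":6,"y":0,"z":65,"turn":0,"gripper":45}
    - {"x":6,"y":0,"z":72,"turn":0,"gripper":45}
    - {"x":6,"y":0,"z":74,"turn":0,"gripper":45}
    - {"x":6,"y":0,"z":74,"turn":0,"gripper":45}
    - {"x":6,"y":0,"z":74,"turn":0,"gripper":45}

```text
time_s: 12.22
position: [0.4637, -0.2043, 0.0077]
eef_rot: [0.999, -0.049, 0.0, 0.0]
contact_force: [0.6, -0.0, -0.1]
finger_gap: 0.623
```

Call:
apply_moves:
  moves:
    - {"x":0,"y":0,"z":1,"turn":0,"gripper":45}
    - {"x":0,"y":0,"z":2,"turn":0,"gripper":45}
    - {"x":0,"y":0,"z":2,"turn":0,"gripper":45}

```text
time_s: 12.6
position: [0.4635, -0.2043, 0.0053]
eef_rot: [0.999, -0.049, -0.0, -0.0]
contact_force: [-0.2, -0.1, -1.2]
finger_gap: 0.624
```

Call:
apply_moves:
  moves:
    - {"x":0,"y":0,"z":1,"turn":0,"gripper":45}
    - {"x":0,"y":0,"z":2,"turn":0,"gripper":45}
    - {"x":0,"y":0,"z":2,"turn":0,"gripper":45}

```text
time_s: 12.98
position: [0.4635, -0.2042, 0.0032]
eef_rot: [0.999, -0.049, -0.0, -0.0]
contact_force: [-0.3, -0.3, -0.2]
finger_gap: 0.628
```

Call:
apply_moves:
  moves:
    - {"x":0,"y":0,"z":1,"turn":0,"gripper":45}
    - {"x":0,"y":0,"z":2,"turn":0,"gripper":45}
    - {"x":0,"y":0,"z":2,"turn":0,"gripper":45}

```text
time_s: 13.35
position: [0.4635, -0.2042, 0.0012]
eef_rot: [0.999, -0.049, -0.0, -0.0]
contact_force: [0.6, -0.8, -0.6]
finger_gap: 0.624
```

Call:
apply_moves:
  moves:
    - {"x":0,"y":0,"z":1,"turn":0,"gripper":45}
    - {"x":0,"y":0,"z":1,"turn":0,"gripper":45}
    - {"x":0,"y":0,"z":1,"turn":0,"gripper":45}

```text
time_s: 13.72
position: [0.4635, -0.2043, 0.0003]
eef_rot: [0.999, -0.049, 0.0, -0.0]
contact_force: [0.6, 0.2, -0.3]
finger_gap: 0.62
```

Call:
apply_moves:
  moves:
    - {"x":0,"y":0,"z":1,"turn":0,"gripper":45}
    - {"x":0,"y":0,"z":1,"turn":0,"gripper":45}
    - {"x":0,"y":0,"z":1,"turn":0,"gripper":45}

```text
time_s: 14.1
position: [0.4635, -0.2042, -0.0007]
eef_rot: [0.999, -0.049, -0.0, -0.0]
contact_force: [0.3, 0.1, -0.2]
finger_gap: 0.625
```

Call:
apply_moves:
  moves:
    - {"x":0,"y":0,"z":1,"turn":0,"gripper":45}
    - {"x":0,"y":0,"z":1,"turn":0,"gripper":45}
    - {"x":0,"y":0,"z":1,"turn":0,"gripper":45}

```text
time_s: 14.48
position: [0.4636, -0.2043, -0.0014]
eef_rot: [0.999, -0.049, 0.0, 0.0]
contact_force: [-2.2, 1.1, 7.1]
finger_gap: 0.623
```

Call:
apply_moves:
  moves:
    - {"x":0,"y":0,"z":0,"turn":0,"gripper":57}
    - {"x":0,"y":0,"z":0,"turn":0,"gripper":62}
    - {"x":0,"y":0,"z":0,"turn":0,"gripper":68}
    - {"x":0,"y":0,"z":0,"turn":0,"gripper":72}
    - {"x":0,"y":0,"z":-5,"turn":0,"gripper":72}
    - {"x":0,"y":0,"z":-25,"turn":0,"gripper":72}
    - {"x":0,"y":0,"z":-60,"turn":0,"gripper":72}
    - {"x":0,"y":0,"z":-120,"turn":0,"gripper":72}

```text
time_s: 15.48
position: [0.4624, -0.2038, 0.1187]
eef_rot: [0.999, -0.049, -0.001, -0.001]
contact_force: [0.7, 0.1, 0.7]
finger_gap: 0.84
```

```bash
python3 - <<'E'
from go import *
print(rel([*at(U2,-.26),.14],U2[2]),at(U2,-.26));print(rel([*at(U1,-.255),.14],U1[2]));where(TR)
E
```

```text
(array([ -46.3, -250.5,  -21. ]), np.float64(-13.88)) [0.44072846 0.04993197]
(array([ -67. , -529.6,  -20.6]), np.float64(-2.94))
t 15.47 along -1.7 lat 1.0 z 118.7 yawerr 0.19 F [0.7 0.1 0.7] gap 0.84
```

Call:
apply_moves:
  moves:
    - {"x":0,"y":-30,"z":-15,"turn":0,"gripper":60}
    - {"x":-10,"y":-85,"z":-20,"turn":-5,"gripper":30}
    - {"x":-20,"y":-140,"z":-20,"turn":-10,"gripper":0}
    - {"x":-30,"y":-195,"z":-20,"turn":-14,"gripper":0}
    - {"x":-32,"y":-240,"z":-20,"turn":-14,"gripper":0}
    - {"x":-32,"y":-250,"z":-20,"turn":-14,"gripper":0}
    - {"x":-32,"y":-250,"z":-20,"turn":-14,"gripper":0}

```text
time_s: 16.35
position: [0.456, 0.0477, 0.1385]
eef_rot: [0.997, 0.074, 0.0, 0.0]
contact_force: [0.5, -0.6, -0.3]
finger_gap: -0.001
```

```bash
python3 - <<'E'
from go import *
where(U2);t=snap('top','top6.png');c=snap('side','side6.png')
a=t['frame'][170:290,200:400];b=c['frame'][60:220,180:330]
cv2.imwrite('pics/ab6.png',np.hstack([cv2.resize(a,(450,270),interpolation=2),cv2.resize(b,(253,270),interpolation=2)]))
E
```

```text
t 16.35 along -245.2 lat -4.4 z 138.5 yawerr 0.17 F [ 0.5 -0.6 -0.3] gap -0.001
```

View pics/ab6.png

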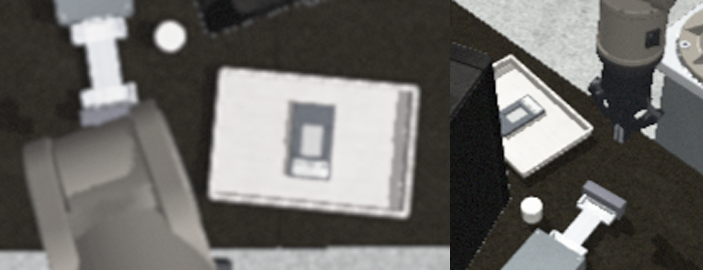

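Call:
apply_moves:
  moves:
    - {"x":-2,"y":-4,"z":30,"turn":0,"gripper":0}
    - {"x":-2,"y":-4,"z":70,"turn":0,"gripper":0}
    - {"x":-2,"y":-4,"z":105,"turn":0,"gripper":0}
    - {"x":-2,"y":-4,"z":120,"turn":0,"gripper":0}
    - {"x":-2,"y":-4,"z":122,"turn":0,"gripper":0}
    - {"x":-2,"y":-4,"z":122,"turn":0,"gripper":0}

```text
time_s: 17.2
position: [0.454, 0.0511, 0.0172]
eef_rot: [0.997, 0.073, 0.001, 0.0]
contact_force: [0.1, 0.2, 0.3]
finger_gap: 0.001
```

```bash
python3 - <<'E'
from go import *
where(U2)
E
```

```text
t 17.2 along -246.7 lat -0.7 z 17.2 yawerr 0.08 F [0.1 0.2 0.3] gap 0.001
```

Call:
apply_moves:
  moves:
    - {"x":15,"y":0,"z":1,"turn":0,"gripper":0}
    - {"x":35,"y":0,"z":1,"turn":0,"gripper":0}
    - {"x":60,"y":0,"z":1,"turn":0,"gripper":0}
    - {"x":90,"y":0,"z":1,"turn":0,"gripper":0}
    - {"x":120,"y":0,"z":1,"turn":0,"gripper":0}
    - {"x":140,"y":0,"z":1,"turn":0,"gripper":0}
    - {"x":147,"y":0,"z":1,"turn":0,"gripper":0}
    - {"x":150,"y":0,"z":1,"turn":0,"gripper":0}

```text
time_s: 18.2
position: [0.6022, 0.0731, 0.0157]
eef_rot: [0.997, 0.073, -0.001, 0.0]
contact_force: [-7.1, -1.3, 2.7]
finger_gap: -0.006
```

Call:
apply_moves:
  moves:
    - {"x":2,"y":0,"z":0,"turn":0,"gripper":0}
    - {"x":2,"y":0,"z":0,"turn":0,"gripper":0}

```text
time_s: 18.45
position: [0.604, 0.0733, 0.0157]
eef_rot: [0.997, 0.073, -0.0, 0.0]
contact_force: [-5.5, -0.6, 0.9]
finger_gap: 0.003
```

```bash
python3 - <<'E'
from go import *
where(U2)
E
```

```text
t 18.45 along -95.1 lat -0.4 z 15.7 yawerr 0.1 F [-5.5 -0.6  0.9] gap 0.003
```

Call:
apply_moves:
  moves:
    - {"x":2,"y":0,"z":0,"turn":0,"gripper":0}
    - {"x":2,"y":0,"z":0,"turn":0,"gripper":0}
    - {"x":2,"y":0,"z":0,"turn":0,"gripper":0}

```text
time_s: 18.82
position: [0.6058, 0.0736, 0.0157]
eef_rot: [0.997, 0.073, -0.0, 0.0]
contact_force: [-6.2, -2.4, 0.8]
finger_gap: 0.003
```

Call:
apply_moves:
  moves:
    - {"x":1,"y":0,"z":0,"turn":0,"gripper":0}
    - {"x":1,"y":0,"z":0,"turn":0,"gripper":0}
    - {"x":1,"y":0,"z":0,"turn":0,"gripper":0}

```text
time_s: 19.2
position: [0.6067, 0.0738, 0.0157]
eef_rot: [0.997, 0.073, -0.001, 0.0]
contact_force: [-6.0, -1.3, 1.3]
finger_gap: 0.0
```

Call:
apply_moves:
  moves:
    - {"x":-10,"y":0,"z":0,"turn":0,"gripper":0}
    - {"x":-30,"y":0,"z":0,"turn":0,"gripper":0}
    - {"x":-60,"y":0,"z":0,"turn":0,"gripper":0}
    - {"x":-60,"y":0,"z":-50,"turn":0,"gripper":0}
    - {"x":-60,"y":0,"z":-100,"turn":0,"gripper":0}
    - {"x":-60,"y":0,"z":-115,"turn":0,"gripper":0}

```text
time_s: 19.95
position: [0.5492, 0.0656, 0.1341]
eef_rot: [0.997, 0.073, 0.003, -0.0]
contact_force: [0.0, 0.5, -1.1]
finger_gap: 0.006
```

```bash
python3 - <<'E'
from go import *
where(U2);c=snap('side','side7.png')
b=c['frame'][60:330,180:360]
cv2.imwrite('pics/ab7.png',cv2.resize(b,(400,600),interpolation=2))
print(rel([*at(U1,-.25),.13],U1[2]));
E
```

```text
t 19.95 along -150.4 lat -0.2 z 134.1 yawerr 0.1 F [ 0.   0.5 -1.1] gap 0.006
(array([ -57.4, -275.3,    4. ]), np.float64(11.04))
```

View pics/ab7.png

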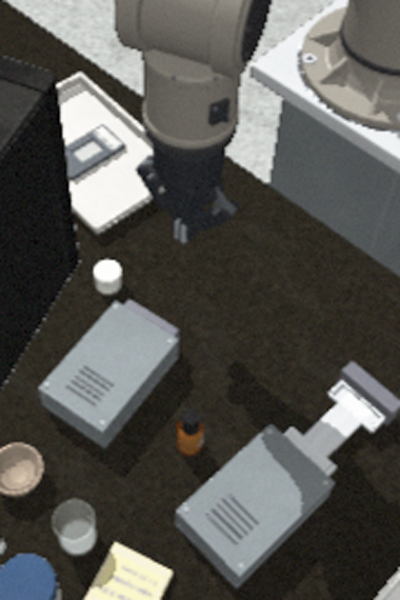

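Drawer 2 is locked in (front plate at crop (155,318), just ahead of its housing). Now drawer 1.

Call:
apply_moves:
  moves:
    - {"x":-10,"y":-55,"z":0,"turn":5,"gripper":0}
    - {"x":-25,"y":-110,"z":0,"turn":11,"gripper":0}
    - {"x":-40,"y":-165,"z":0,"turn":11,"gripper":0}
    - {"x":-52,"y":-220,"z":0,"turn":11,"gripper":0}
    - {"x":-57,"y":-265,"z":0,"turn":11,"gripper":0}
    - {"x":-57,"y":-275,"z":0,"turn":11,"gripper":0}
    - {"x":-57,"y":-275,"z":0,"turn":11,"gripper":0}

```text
time_s: 20.88
position: [0.4505, 0.3289, 0.1296]
eef_rot: [1.0, -0.022, -0.0, 0.0]
contact_force: [-0.6, -0.5, 0.5]
finger_gap: 0.001
```

```bash
python3 - <<'E'
from go import *
where(U1)
E
```

```text
t 20.88 along -251.7 lat -0.7 z 129.6 yawerr 0.11 F [-0.6 -0.5  0.5] gap 0.001
```

Call:
apply_moves:
  moves:
    - {"x":0,"y":0,"z":40,"turn":0,"gripper":0}
    - {"x":0,"y":0,"z":80,"turn":0,"gripper":0}
    - {"x":0,"y":0,"z":108,"turn":0,"gripper":0}
    - {"x":0,"y":0,"z":114,"turn":0,"gripper":0}
    - {"x":0,"y":0,"z":114,"turn":0,"gripper":0}

```text
time_s: 21.5
position: [0.4513, 0.3281, 0.0167]
eef_rot: [1.0, -0.023, 0.0, 0.0]
contact_force: [0.2, 0.1, 0.3]
finger_gap: -0.001
```

Call:
apply_moves:
  moves:
    - {"x":15,"y":0,"z":0,"turn":0,"gripper":0}
    - {"x":35,"y":0,"z":0,"turn":0,"gripper":0}
    - {"x":60,"y":0,"z":0,"turn":0,"gripper":0}
    - {"x":90,"y":0,"z":0,"turn":0,"gripper":0}
    - {"x":120,"y":0,"z":0,"turn":0,"gripper":0}
    - {"x":145,"y":0,"z":0,"turn":0,"gripper":0}
    - {"x":153,"y":0,"z":0,"turn":0,"gripper":0}
    - {"x":155,"y":0,"z":0,"turn":0,"gripper":0}

```text
time_s: 22.5
position: [0.6068, 0.3215, 0.0167]
eef_rot: [1.0, -0.023, -0.0, -0.0]
contact_force: [-7.9, -0.1, 4.3]
finger_gap: 0.003
```

```bash
python3 - <<'E'
from go import *
where(U1)
E
```

```text
t 22.5 along -95.2 lat -0.9 z 16.7 yawerr -0.0 F [-7.9 -0.1  4.3] gap 0.003
```

Call:
apply_moves:
  moves:
    - {"x":2,"y":0,"z":0,"turn":0,"gripper":0}
    - {"x":3,"y":0,"z":0,"turn":0,"gripper":0}
    - {"x":3,"y":0,"z":0,"turn":0,"gripper":0}
    - {"x":3,"y":0,"z":0,"turn":0,"gripper":0}

```text
time_s: 23.0
position: [0.6092, 0.3213, 0.0167]
eef_rot: [1.0, -0.023, -0.0, 0.0]
contact_force: [-5.9, 0.8, 2.6]
finger_gap: 0.004
```

Call:
apply_moves:
  moves:
    - {"x":-10,"y":0,"z":0,"turn":0,"gripper":0}
    - {"x":-30,"y":0,"z":0,"turn":0,"gripper":0}
    - {"x":-60,"y":0,"z":0,"turn":0,"gripper":0}
    - {"x":-75,"y":0,"z":-50,"turn":0,"gripper":0}
    - {"x":-105,"y":30,"z":-100,"turn":0,"gripper":0}
    - {"x":-105,"y":90,"z":-115,"turn":0,"gripper":0}
    - {"x":-105,"y":145,"z":-115,"turn":0,"gripper":0}
    - {"x":-105,"y":145,"z":-115,"turn":0,"gripper":0}

```text
time_s: 24.0
position: [0.498, 0.1767, 0.1322]
eef_rot: [1.0, -0.026, 0.001, 0.001]
contact_force: [-0.8, -0.0, 0.2]
finger_gap: -0.0
```

```bash
python3 - <<'E'
from go import *
where(U1);c=snap('side','side8.png');t=snap('top','top8.png')
cv2.imwrite('pics/ab8.png',np.hstack([cv2.resize(c['frame'][60:330,180:360],(400,600),interpolation=2),cv2.resize(t['frame'][110:290,130:400],(400,267),interpolation=2) if 0 else cv2.copyMakeBorder(cv2.resize(t['frame'][110:290,130:400],(400,267),interpolation=2),0,333,0,0,0)]))
E
```

```text
t 24.0 along -197.3 lat -150.5 z 132.2 yawerr -0.3 F [-0.8 -0.   0.2] gap -0.0
```

View pics/ab8.png

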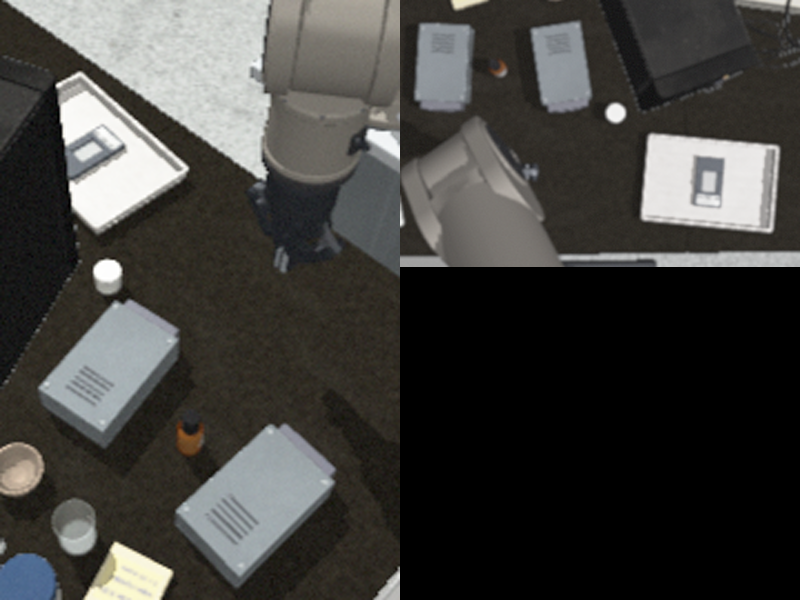

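```bash
python3 - <<'E'
from go import *
T=dict(np.load('cam_top.npz'));S=dict(np.load('cam_side.npz'));C=(.463,-.2045,-.0985)
o=[]
for c,(x,y) in((T,(315,205)),(S,(190,95))):
    im=cv2.resize(c['frame'][y:y+60,x:x+60],(400,400),interpolation=2);f=400/60
    for da,db in((0,0),(50,27.5),(50,-27.5),(-50,27.5),(-50,-27.5)):
        u=proj(c,[*at(C,da/1e3,db/1e3),.011]);cv2.circle(im,(int((u[0]-x+.5)*f),int((u[1]-y+.5)*f)),2,(0,0,255),-1)
    o.append(im)
cv2.imwrite('pics/fin.png',np.hstack(o))
E
```

```text
(no output)
```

View pics/fin.png

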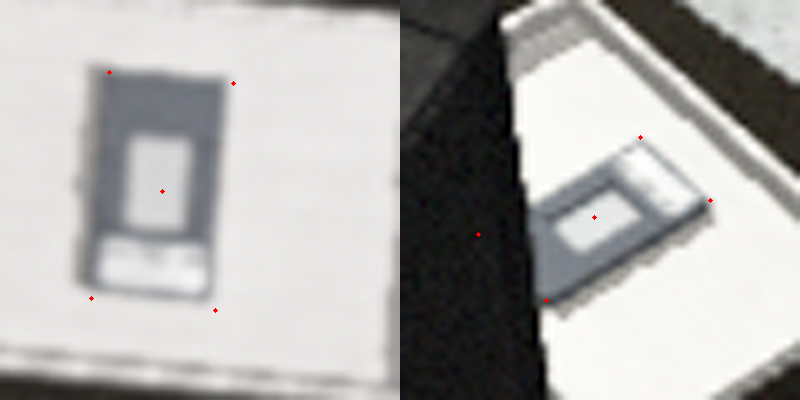

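Card flat on the tray floor, at the modelled height within calibration. Handing in.

```bash
python3 -c "
from workcell import *
print(sign_off())"
```

```text
the job is handed in; nothing more can be done
None
```

The job is handed in, at about 24 s of the 72 s allowed. I pressed drawer 1 in by about 11 mm and let go, and it sprang out. I lifted the film card out and set it on the tray floor at about 7 N contact force. Then I pressed drawer 2 shut, and drawer 1 after it.

- **Last pictures:** both drawers show only the locked front overhang. The card lies flat near the middle of the tray. The bottle and pot look to be where they started, judged by eye. The gripper is clear of everything.
- **Small disagreement:** in the top picture the card appears about 2 mm off the position I predicted, while the side picture matches it. That is within the 2 mm camera calibration.
- **Forces:** the readings at the end of each move never went above about 8 N. Brief peaks within a move were not recorded.
- **Not confirmed:** `sign_off` gave no verdict, and I did not measure drawer travel directly. That both drawers are locked is read from the pictures.

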